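# Clamp a coin acceptor in the service cradle with the eccentric knob

## Robot

A 6-joint arm with a two-finger parallel gripper is mounted at the origin on the work surface. World frame = base frame: x ahead of the robot, y to its left, z up, the work surface at z = 0. Lengths are in m, angles in rad, forces in N, time in s.
With the tool pointing down it reaches from about 0.325 to 0.775 m from the base axis. Payload 5.5 kg.
Tool frame: the origin (TCP) lies between the finger pads; the fingertips stand 8 mm ahead of it and the grasp point (between the pads) lies 11 mm behind it (tcp_to_tips is the distance from the TCP to the fingertips, in m); z points along the fingers, y is the line along which they close (so a half turn about z gives the same grasp; the last joint's range is limited). The gripper opens to 88 mm and grips with 3 to 60 N. Pads are 20 mm wide; open, the fingers measure 115 mm over their backs; the gripper's body (75 mm by 178 mm) begins 61 mm behind the grasp point.
Start: joints at [1.23, 0.091, 1.231, -0, 1.82, -0.057], TCP at [0.168, 0.576, 0.231] pointing down, gripper open.
Joint ranges: [-2.87, 2.87], [-0.86, 2.18], [0.17, 2.46], [-1.51, 4.65], [0.06, 2.69], [-2.65, 2.65]. Speed limits (rad/s): [2.57, 2.57, 3.01, 3.14, 3.14, 3.14].

## Interface

Orientations are given as a unit quaternion [w, x, y, z].
In Python, from bench import * gives the robot as it stands. Calls block until the motion is done:
- move_to(position, orientation): joint-space move of the TCP to a pose.
- move_l(position, speed=0.15, orientation=None): straight line of the TCP; orientation=None keeps the orientation; speed is the mean speed in m/s.
- movej(angles): joint-space move.
- gripper_open() and close(): open the fingers fully, or close them until they stop; the grip force is fixed at half the most.
- hold(seconds).
- inverse_kinematics(position, orientation): joint angles nearest the present ones, or None.
- state(): the state.
- get_image(name): name is "scene" or "top" or "wrist"; returns a dict with "frame" (400x640x3 uint8, blue, green, red), "depth" (400x640 float32, m along the optical axis (not along the pixel's ray), 0 where there is no reading), "camera_matrix" (3x3 intrinsics, pixels), "view" (4x4, takes a point from world to camera coordinates). Camera axes: x right, y up, looking along -z (the intrinsics and any distortion apply to the point x, -y, -z); pixel columns grow to the right and rows downward; lengths in m; the calibration is good to about 2 mm. The wrist camera is an equidistant fisheye: a pixel r from the principal point sees the ray r / f radians off the axis. A picture is of the moment at which its call begins.
A pose or a line that the arm cannot do raises IKError and nothing moves.
- job_done(): hands the job in; it is judged then, once.
The state is a dict: "time": time; "joint_pos": joint angles; "dq": joint speeds; "joint_torque": joint torques, N m; "ee_pos": TCP position; "ee_rot": TCP orientation; "ft_force": force on the tool from outside, world axes, zero at the start; "moment": the same for the moment, N m; "finger_gap": finger opening in m; "finger_force": force on a finger pad.
Only numpy, scipy, OpenCV 4.12 (cv2) and the standard library are available. Lean on these libraries where they do the work, as an engineer would, in place of code of your own. Each camera call takes 0.05 s, during which the arm holds its last target. There are 200 camera calls.

## Task

Get the coin acceptor ready for servicing: set it upright in the clamping cradle with its 52 mm length along the fence and slide it gently until it is fully home against the end stop. Then turn the eccentric knob clockwise until its lobe bears on the casing and holds it snugly, at about 12 N (under 5 N it is loose, and over 20 N the thin casing is overloaded), and let go. Leave the other things on the bench where they are.

Things in the scene. Friction and masses are not known exactly. Their poses are not given: they have to be found in the camera images.
- acceptor_center (a point): coin acceptor, a loose closed grey sheet-steel box with a bright top plate that has a dark slot: 52 mm along its x, 40 mm along its y, 46 mm high, 0.25 to 0.5 kg. This point is its centre, 23 mm above its underside. Starts upright on the bench. Either end may face the end stop
- seat (a point): point fixed in the cradle, with the cradle's axes: the acceptor's centre when it is home, nominally. 23 mm above the bed. Home is: flat on the bed, its end against the end stop (+x); 3 to 5 N is enough to feel it. The lobe then presses its side against the fence (+y)
- cradle: fixed clamping cradle; origin on the bench, below the seat. An aluminium plate (bed), 200 mm along x, 190 mm along y (-105 to +85 mm), 12 mm thick, polished and slippery like the stop. With the knob at its start there is 6 to 15 mm of play in y between lobe and fence for the 40 mm wide acceptor, most of it on the lobe side: lower it with its centre about 6 mm to the knob side (-y) of the seat
- stop_face (a point): middle of the upper edge of the end stop's flat face, with the cradle's axes; the face looks to -x, 26 mm from the seat. A low steel bar, 10 mm high above the bed, 60 mm wide in y, 16 mm thick
- fence_nominal (a point): point fixed in the cradle, at the upper edge of where the fence's face should be, 20 mm from the seat; it looks to -y. Low fence along x, 14 mm high above the bed, 90 mm long. It was set by hand: the true face is up to 3 mm nearer or farther in y (not measured: find it by feel). Its rubber facing yields about 1 mm per 5 N
- knob_grip (a point): the eccentric knob's grip, a black bar on a stem: 40 mm along this frame's x, 14 mm thick along its y, 24 mm high; the point is on the turning axis (x = 0, y = -50 mm from the seat), at the bar's mid-height, 83 mm above the bench. The frame turns with the bar
- lobe (a point): centre of the eccentric at the foot of the knob, a steel disc of radius 26 mm, 3 to 13 mm above the bed, its centre 14 mm off the turning axis; at knob angle a it lies from the axis at 3.70 rad - a, counter-clockwise from the cradle's +x seen from above. A stem of diameter 16 mm rises from it to the bar. Turning clockwise also drags the acceptor towards the end stop
- knob (a joint): angle of the eccentric knob (rad), grows clockwise seen from above, -0.6 to 2.2, start 0 to 0.15. The lobe meets a home acceptor at 0.45 to 1.1. Free, its friction is 0.08 N m, either way when stopped. Once the lobe bears, the torque needed is about 0.042 N m per newton on the casing (0.036 to 0.052; some 0.5 N m at 12 N: grip it firmly), and the force grows by about 6 N per 0.1 rad. Stays where it is left, also under load
- coin_dish: bystander, leave alone: shallow steel dish, 90 mm across, 30 mm high
- padlock: bystander, leave alone: brass padlock lying flat, 44 x 36 x 20 mm with a steel shackle; origin at the underside of its body
- screwdriver: bystander, leave alone: screwdriver, 180 mm long, lying
- coin_tube: bystander, leave alone: clear tube of coins standing, 30 mm across, 75 mm high
- oil_bottle: bystander, leave alone: small white oil bottle, 44 mm across, 90 mm high
- measure_cup: bystander, leave alone: white measuring cup, 72 mm across, 70 mm high
- hose_washer_box: bystander, leave alone: grey open box of hose washers, 110 x 80 x 35 mm
Mind the look-alikes: they are no part of the job. Of the things that look like the part that bears acceptor_center, the smaller one is meant.

How it is judged:
On the way, in this order (a step that is already met when the one before it is completed fails the run):
1. the acceptor stands upright on the cradle's bed between lobe and fence, its end within 2.5 mm of the end stop (x of acceptor_center in the frame of seat between -0.0025 and 0.002 m and y of acceptor_center in the frame of seat between -0.01 and 0.009 m and z of acceptor_center in the frame of seat between -0.003 and 0.003 m and angle between acceptor_center's own z axis and vertical below 0.05 rad), for 0.2 s.
2. the knob has been turned until its lobe bears on the home acceptor with 5 to 20 N (all of step 1 and contact force between knob and acceptor between 5 and 20 N), for 0.3 s.
At the end, for the whole second after the job is handed in: the acceptor is upright on the bed (tilt under 0.05 rad, height within 3 mm), its end within 2.5 mm of the end stop, square to the cradle within 0.05 rad, at rest, and the eccentric's lobe bears on it with 5 to 20 N, the knob let go (all of step 2 and angle between the x axis of acceptor_center and the x axis of seat, either way round below 0.05 rad and linear speed of acceptor below 0.01 m/s); the robot touches nothing.
It fails at once if the lobe pressed on the casing with more than 28 N (contact force between knob and acceptor above 28 N).
It fails at once if the acceptor was rammed against the cradle's bed or end stop with more than 40 N (contact force between acceptor and cradle above 40 N).
It fails at once if another thing on the bench was shifted by more than 20 mm (distance of any of coin_dish, padlock, screwdriver, coin_tube, oil_bottle, measure_cup, hose_washer_box from where it was at the start of the episode above 0.02 m).
It also fails if it takes over 69 s, if anything falls off the work surface, if the arm or the gripper's body presses on something with over 40 N, if the wrist force passes 120 N, or if a joint passes its speed limit or range.

## Working session

There is one attempt and no reset: what is moved stays moved. The work goes in short steps, each a Python script; the robot and the scene stay as the last script left them, time stands still between calls to the robot, and variables do not carry over. Pictures are saved under pics/ and viewed, at most 11 in all, crops included, and the job is handed in when it is done.

```bash
ls; mkdir -p pics; python3 - <<'E'
from bench import *
import cv2, numpy as np
s=state(); print({k:np.round(v,3) for k,v in s.items()})
for n in("top","scene"):
    d=get_image(n); cv2.imwrite(f"pics/{n}0.png",d["frame"]); np.savez(f"{n}0.npz",**d)
    print(n,d["camera_matrix"],d["view"])
E
```

```text
pics
{'time': np.float64(0.0), 'joint_pos': array([ 1.23 ,  0.092,  1.232, -0.   ,  1.82 , -0.057]), 'dq': array([-0.   , -0.001,  0.   , -0.001,  0.001, -0.002]), 'joint_torque': array([-1.0000e-03, -4.4645e+01, -4.0645e+01,  7.0000e-02,  2.9000e-02,
       -0.0000e+00]), 'ee_pos': array([0.168, 0.576, 0.23 ]), 'ee_rot': array([-0.   ,  0.141,  0.99 , -0.001]), 'ft_force': array([ 0.174, -0.577, -0.124]), 'moment': array([-0.045, -0.037,  0.032]), 'finger_force': np.float64(0.0), 'finger_gap': np.float64(0.088)}
top [[380.02409696   0.         321.85612102]
 [  0.         380.02409696 196.7680285 ]
 [  0.           0.           1.        ]] [[-0.00717442 -0.99937169  0.03470945 -0.02845284]
 [ 0.99731698 -0.00462227  0.07305799 -0.59105039]
 [-0.07285165  0.03514047  0.99672352 -1.0098389 ]
 [ 0.          0.          0.          1.        ]]
scene [[383.44517998   0.         321.68483327]
 [  0.         383.44517998 201.4543256 ]
 [  0.           0.           1.        ]] [[-0.46216658  0.88678009 -0.00480895  0.2771011 ]
 [-0.68102976 -0.35145119  0.64240215  0.34552408]
 [ 0.56797933  0.30017184  0.76635263 -1.31589168]
 [ 0.          0.          0.          1.        ]]
```

View pics/top0.png

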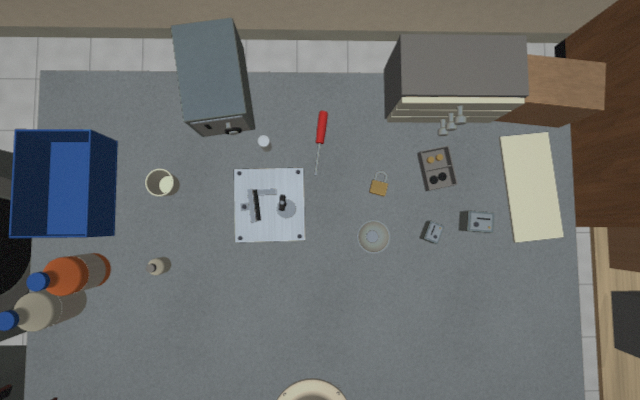

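View pics/scene0.png

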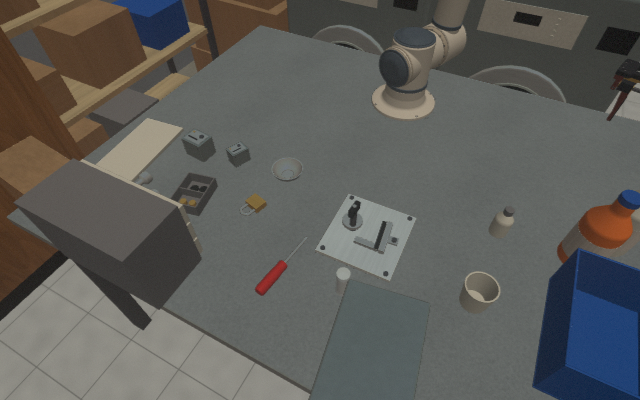

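The top view shows the cradle plate at cols 234–304, rows 168–242, with the knob at (283,203), the dark fence at (256,205) and the stop at (264,191). The small acceptor is at (433,232) and the larger look-alike is at (481,222). Next I measure them by depth.

```bash
cat > h.py <<'E'
from bench import *
import cv2, numpy as np
def cloud(d, fisheye=False):
    K=d["camera_matrix"]; z=d["depth"]; h,w=z.shape
    u,v=np.meshgrid(np.arange(w),np.arange(h))
    a=(u-K[0,2])/K[0,0]; b=(v-K[1,2])/K[1,1]
    if fisheye:
        r=np.hypot(a,b); s=np.tan(np.minimum(r,1.5))/np.maximum(r,1e-9); a,b=a*s,b*s
    P=np.stack([a*z,-b*z,-z,np.ones_like(z)],-1)
    P=P@np.linalg.inv(d["view"]).T
    P=P[...,:3]; P[z<=0]=np.nan
    return P
def rect(P,m):
    p=(P[m][:,:2]*1000).astype(np.float32)
    r=cv2.minAreaRect(p); return np.round(np.array(r[0])),np.round(r[1],1),round(r[2],1),len(p), np.round(np.median(P[m][:,2])*1000,1)
E
python3 - <<'E'
from h import *
d=dict(np.load("top0.npz")); P=cloud(d)
print("bench z",np.nanmedian(P[300:330,300:400,2]))
def reg(c0,c1,r0,r1,zl,zh):
    m=np.zeros(P.shape[:2],bool); m[r0:r1,c0:c1]=1
    return m&(P[...,2]>zl)&(P[...,2]<zh)
for n,a in dict(acc=(415,450,215,250,.038,.056),big=(460,500,205,240,.04,.09),plate=(225,312,160,250,.007,.03),knob=(270,300,190,220,.075,.11),low=(238,272,182,225,.017,.04)).items():
    print(n,rect(P,reg(*a)))
# fence pixels
z=P[180:225,238:300,2]*1000
print(np.round(z[::3,::3]).astype(int))
E
```

```text
bench z -0.00016476522371722258
acc (array([ 494., -328.]), array([41.2, 52.2]), 67.8, 306, np.float64(46.5))
big (array([ 522., -447.]), array([72.3, 53.9]), 84.6, 602, np.float64(62.5))
plate (array([572., 112.]), array([199.8, 190.2]), 0.4, 4957, np.float64(12.3))
knob (array([573.,  72.]), array([40.3, 12.8]), 0.0, 92, np.float64(94.4))
low (array([575., 153.]), array([79.8, 96.9]), 74.9, 443, np.float64(24.9))
[[                  12                   14                   12
  -9223372036854775808                   14                   12
                    12                   10                   12
                    15                   11                    8
                    14                    7                   14
                    13                   13                   12
                     8                    7                   12]
 [                  11                   12 -9223372036854775808
                    16                   11                   14
                    10                   10                   14
                     9        
[... 5520 characters left out ...]
       10                   10                   15
                    10                   12                   13
                    10                   10                   14]
 [                  12                   10                   12
                    12                   13                   11
                    10                   13                   13
                    13                    9                   15
                    14                   12                   12
                    14                    9                   15
                    13                   10                   13]]<stdin>:11: RuntimeWarning: invalid value encountered in cast
```

```bash
python3 - <<'E'
from h import *
f=cv2.imread("pics/top0.png")
c=[cv2.resize(f[r0:r0+80,c0:c0+80],(400,400),interpolation=cv2.INTER_CUBIC) for c0,r0 in((230,165),(400,195))]
cv2.imwrite("pics/crop1.png",np.hstack(c))
E
```

```text
(no output)
```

View pics/crop1.png

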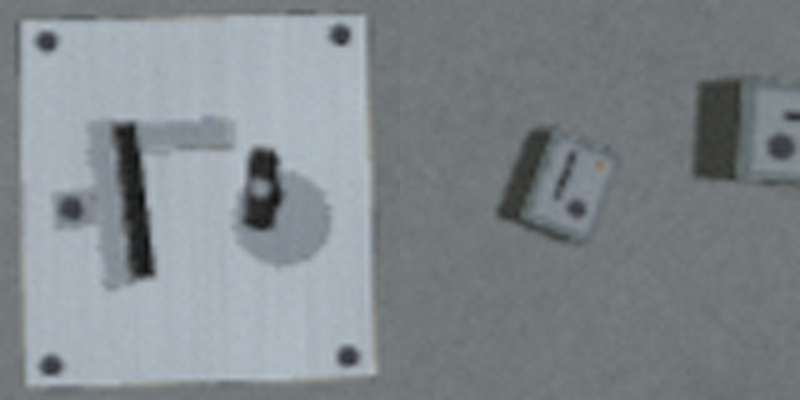

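Crop: the plate is square to the world. The knob bar is at about (262,190) and the stop at (185,133). The dark fence face runs (120,125)→(145,275) and looks tilted. The acceptor has its slot at (567,175). I'll look from close by.

```bash
cat >> h.py <<'E'
def quat(phi):  # tool down, closing line along world angle phi
    a=(phi+np.pi/2)/2; return [0,float(np.cos(a)),float(np.sin(a)),0]
def look(n,w="wrist"):
    d=get_image(w); cv2.imwrite(f"pics/{n}.png",d["frame"]); np.savez(f"{n}.npz",**d); return d
E
python3 - <<'E'
from h import *
for ph in (0,np.pi,-22.2*np.pi/180,(180-22.2)*np.pi/180):
    for p in((.57,.12,.1),(.494,-.328,.1)):
        q=inverse_kinematics(p,quat(ph)); print(ph,None if q is None else np.round(q,2))
q=inverse_kinematics([.55,.10,.30],quat(0))
move_to([.55,.10,.28],quat(0) if abs(q[5])<2.4 else quat(np.pi))
d=look("w1"); print(state()["time"],state()["ee_pos"],state()["joint_pos"]); print(d["camera_matrix"],d["view"])
E
```

```text
0 [ 0.15  0.06  1.5  -0.    1.59  0.15]
0 [-0.64  0.09  1.47 -0.    1.59 -0.64]
3.141592653589793 None
3.141592653589793 [-0.64  0.09  1.47 -0.    1.59  2.5 ]
-0.38746309394274114 [ 0.15  0.06  1.5  -0.    1.59  0.54]
-0.38746309394274114 [-0.64  0.09  1.47 -0.    1.59 -0.26]
2.754129559647052 [ 0.15  0.06  1.5  -0.    1.59 -2.61]
2.754129559647052 None
2.3417 [0.54983706 0.10091208 0.27991159] [ 1.20535970e-01 -3.71593405e-03  1.24066727e+00  2.01947054e-04
  1.90478960e+00  1.18974086e-01]
[[309.70691629   0.         317.10147334]
 [  0.         309.70691629 199.17692799]
 [  0.           0.           1.        ]] [[ 9.99998965e-01  1.28117989e-03 -6.54106393e-04 -5.50880430e-01]
 [-1.40924289e-03  9.63762363e-01 -2.66758547e-01 -4.92747233e-02]
 [ 2.88637437e-04  2.66759193e-01  9.63763171e-01 -4.64773595e-01]
 [ 0.00000000e+00  0.00000000e+00  0.00000000e+00  1.00000000e+00]]
```

View pics/w1.png

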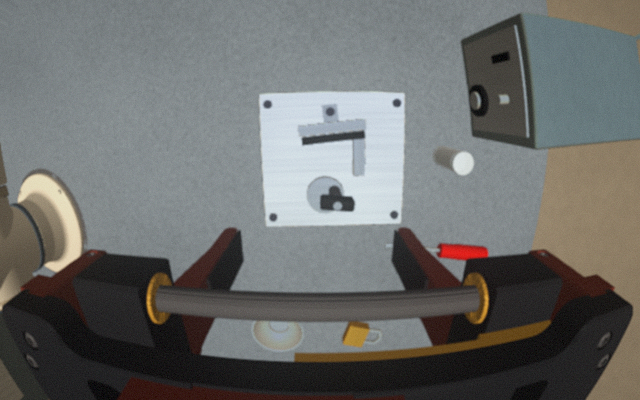

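Wrist view (right = +x, up = +y): the fence's dark face runs from (302,143) to (366,137), the stop is at (358,157) and the knob bar at (337,203). I'll project the edges to metric positions.

```bash
python3 - <<'E'
from h import *
d=dict(np.load("w1.npz")); f=d["frame"]; K=d["camera_matrix"]; V=d["view"]; iV=np.linalg.inv(V)
def top(z):
    # rectified top-view at height z: 1mm/px, x right .46...68, y up
    X,Y=np.meshgrid(np.arange(.46,.69,.0005),np.arange(.22,-.01,-.0005))
    p=np.stack([X,Y,np.full_like(X,z),np.ones_like(X)],-1)@V.T
    x,y,zz=p[...,0],-p[...,1],-p[...,2]; r=np.hypot(x,y); t=np.arctan2(r,zz)/np.maximum(r,1e-9)
    return cv2.remap(f,(K[0,0]*x*t+K[0,2]).astype(np.float32),(K[1,1]*y*t+K[1,2]).astype(np.float32),cv2.INTER_CUBIC)
a,b=top(.012),top(.026)
for n,im in(("a",a),("b",b)):
    for k in range(0,460,40):
        cv2.line(im,(k,0),(k,5),(0,0,255),1);cv2.line(im,(0,k),(5,k),(0,0,255),1)
cv2.imwrite("pics/rect.png",cv2.resize(np.hstack([a[0:,60:],b[:,60:]]),(800,460)))
P=cloud(d,True)
m=(P[...,2]>.007)&(P[...,2]<.03)&(abs(P[...,0]-.57)<.13)&(abs(P[...,1]-.11)<.13)
print("plate",rect(P,m))
m=(P[...,2]>.082)&(P[...,2]<.11)&(abs(P[...,0]-.57)<.04)&(abs(P[...,1]-.07)<.04)
print("knob",rect(P,m))
g=b.mean(2); reg=np.zeros_like(g,bool); reg[60:220,60:340]=1
g2=cv2.cvtColor(top(.019),cv2.COLOR_BGR2GRAY)
mk=((g2<70)&reg).astype(np.uint8); n,l,st,c=cv2.connectedComponentsWithStats(mk)
for i in range(1,n):
    if st[i,4]>150:
        ys,xs=np.where(l==i); r=cv2.minAreaRect(np.c_[460+xs*.5,220-ys*.5].astype(np.float32)); print("dark",r)
E
```

```text
plate (array([573.,  92.]), array([200.8, 228.1]), 1.3, 18132, np.float64(12.7))
knob (array([574.,  71.]), array([15.4, 39.8]), 86.4, 485, np.float64(94.9))
dark ((572.0667724609375, 143.31300354003906), (81.40792846679688, 7.702415466308594), 6.686909198760986)
```

View pics/rect.png

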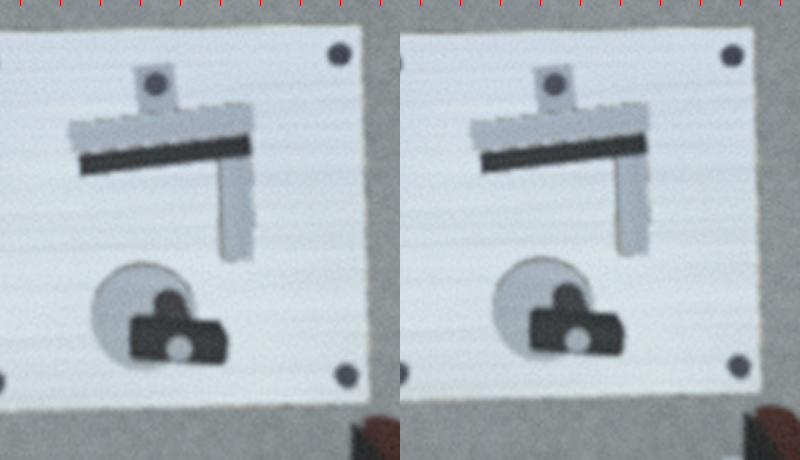

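The rectified view shows the stop square to the plate, but the fence face tilted by about 5° and perhaps 4 mm nearer than nominal. I'll take one closer frame and fit lines numerically.

```bash
cat >> h.py <<'E'
def rectify(d,z,x0=.46,x1=.69,y0=-.01,y1=.22,s=.0005,fish=True):
    f=d["frame"];K=d["camera_matrix"];V=d["view"]
    X,Y=np.meshgrid(np.arange(x0,x1,s),np.arange(y1,y0,-s))
    p=np.stack([X,Y,np.full_like(X,z),np.ones_like(X)],-1)@V.T
    x,y,zz=p[...,0],-p[...,1],-p[...,2]; r=np.hypot(x,y)
    t=np.arctan2(r,zz)/np.maximum(r,1e-9) if fish else 1/zz
    return cv2.remap(f,(K[0,0]*x*t+K[0,2]).astype(np.float32),(K[1,1]*y*t+K[1,2]).astype(np.float32),cv2.INTER_LINEAR)
E
python3 - <<'E'
from h import *
move_to([.57,.07,.16],quat(0)); d=look("w2"); print(state()["time"],d["view"][:3,3])
for nm,dd,fish in(("w1",dict(np.load("w1.npz")),1),("w2",d,1),("top",dict(np.load("top0.npz")),0)):
    g=cv2.cvtColor(rectify(dd,.026,fish=fish),cv2.COLOR_BGR2GRAY).astype(float)
    # face edge: going up from y=.125, first big bright->dark transition
    pts=[]
    for x in np.arange(.538,.598,.002):
        c=int((x-.46)/.0005); col=g[130:200,c-1:c+2].mean(1)[::-1]  # y from .1205 up
        gr=np.convolve(col,[1]*4+[-1]*4,'same'); k=np.argmin(-abs(gr)*0-gr) ; pts.append((x,.22-(199-k)*.0005))
    pts=np.array(pts); pf=np.polyfit(pts[:,0]-.5725,pts[:,1],1); res=pts[:,1]-np.polyval(pf,pts[:,0]-.5725); ok=abs(res)<.004
    pf=np.polyfit(pts[ok,0]-.5725,pts[ok,1],1); print(nm,"fence slope",pf[0],"y@seat",pf[1],ok.sum(),np.std(res[ok]))
    g=cv2.cvtColor(rectify(dd,.012,fish=fish),cv2.COLOR_BGR2GRAY).astype(float)
    # plate right edge x~.672 and left? top edge y~.207
    e=[]
    for y in np.arange(.04,.19,.005):
        r=int((.22-y)/.0005); row=g[r-1:r+2,400:459].mean(0); gr=np.convolve(row,[1]*4+[-1]*4,'same')[8:-8]; e.append((y,.46+(400+8+np.argmax(abs(gr)))*.0005))
    e=np.array(e); print("  plate +x edge slope",np.polyfit(e[:,0]-.122,e[:,1],1))
    e=[]
    for x in np.arange(.49,.65,.005):
        c=int((x-.46)/.0005); col=g[5:60,c-1:c+2].mean(1); gr=np.convolve(col,[1]*4+[-1]*4,'same')[8:-8]; e.append((x,.22-(5+8+np.argmax(abs(gr)))*.0005))
    e=np.array(e); print("  plate +y edge",np.polyfit(e[:,0]-.5725,e[:,1],1))
    g=cv2.cvtColor(rectify(dd,.022,fish=fish),cv2.COLOR_BGR2GRAY).astype(float)
    e=[]
    for y in np.arange(.1,.13,.002):
        r=int((.22-y)/.0005); row=g[r-1:r+2,256:296].mean(0); gr=np.convolve(row,[1]*4+[-1]*4,'same')[6:-6]; e.append((y,.46+(256+6+np.argmax(abs(gr)))*.0005))
    e=np.array(e); print("  stop",np.polyfit(e[:,0]-.122,e[:,1],1),np.round(e[:,1],4))
    P=cloud(dd,fish); m=(P[...,2]>.082)&(P[...,2]<.11)&(abs(P[...,0]-.57)<.04)&(abs(P[...,1]-.07)<.04)
    print("  knob",rect(P,m))
cv2.imwrite("pics/r2.png",np.hstack([rectify(d,.026)[:,60:],rectify(d,.095)[:,60:]]))
E
```

```text
2.9583 [-0.5711438  -0.0524652  -0.34193221]
w1 fence slope -8.558486663041113e-16 y@seat 0.12049999999999994 30 1.5032490816276447e-17
  plate +x edge slope [-0.02300334  0.6725148 ]
  plate +y edge [0.02322861 0.20560353]
  stop [-0.00535714  0.59772381] [0.598  0.598  0.5975 0.598  0.5975 0.5975 0.5975 0.598  0.598  0.598
 0.598  0.5975 0.598  0.5975 0.5975]
  knob (array([574.,  71.]), array([15.4, 39.8]), 86.4, 485, np.float64(94.9))
w2 fence slope -8.558486663041113e-16 y@seat 0.12049999999999994 30 1.5032490816276447e-17
  plate +x edge slope [-0.02215795  0.6724895 ]
  plate +y edge [0.02229278 0.20546482]
  stop [-0.03035714  0.59759048] [0.5985 0.598  0.598  0.598  0.598  0.598  0.598  0.598  0.598  0.5975
 0.5975 0.5975 0.5975 0.5975 0.5975]
  knob (array([574.,  71.]), array([15.1, 40.2]), 84.9, 1090, np.float64(95.0))
top fence slope -8.558486663041113e-16 y@seat 0.12049999999999994 30 1.5032490816276447e-17
  plate +x edge slope [-0.0254505   0.67155822]
  plate +y edge [0.02406417 0.20696925]
  stop [-0.04196429  0.59706429] [0.5975 0.5975 0.5975 0.5975 0.5975 0.598  0.5975 0.5975 0.598  0.598
 0.598  0.598  0.5985 0.595  0.595 ]
  knob (array([573.,  72.]), array([40.3, 12.8]), 0.0, 88, np.float64(94.5))
```

View pics/r2.png

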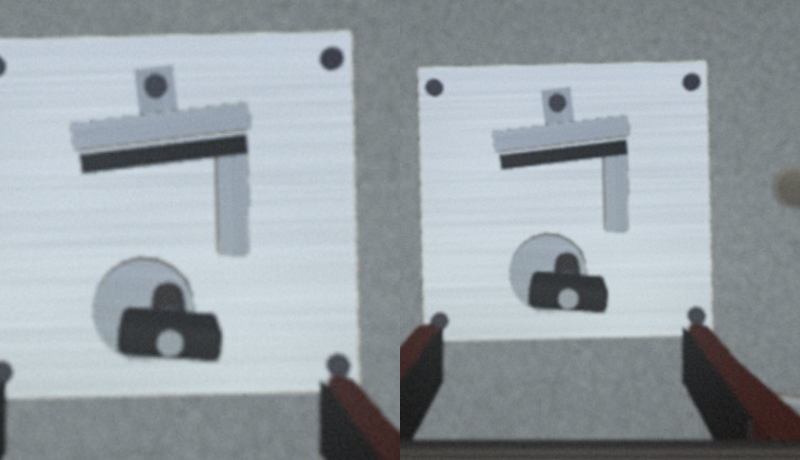

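All cameras agree on cradle yaw 0.023 rad and seat ≈ (0.572, 0.121). The fence face is about 18 mm from the seat and looks skewed by about 0.1 rad. On to the acceptor, with a close look that I evaluate numerically.

```bash
python3 - <<'E'
from h import *
move_l([.57,.07,.22],.25)
move_to([.494,-.38,.20],quat(-.387)); d=look("w3"); P=cloud(d,True)
m=(P[...,2]>.036)&(P[...,2]<.056)&(np.hypot(P[...,0]-.494,P[...,1]+.328)<.045)
print(rect(P,m),state()["time"],state()["ft_force"])
for z in(.046,):
    r=rectify(d,z,.43,.56,-.40,-.26)
    cv2.imwrite("pics/w3r.png",cv2.resize(r,None,fx=2,fy=2))
E
```

```text
(array([ 496., -330.]), array([39.6, 52.5]), 67.3, 2085, np.float64(47.2)) 5.075 [-0.15079707 -0.32846234  0.7727116 ]
```

View pics/w3r.png

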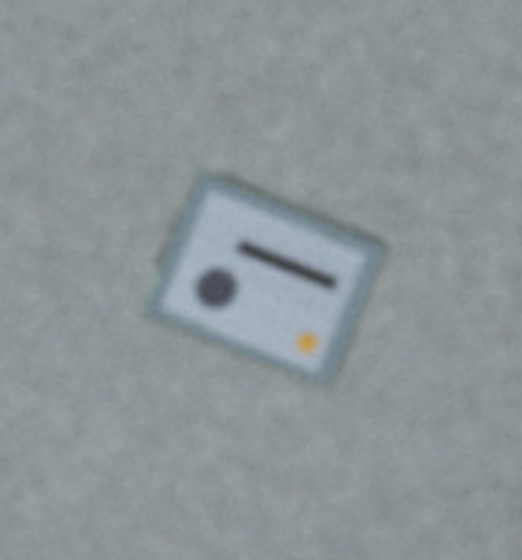

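The acceptor is centred at (0.4965, −0.330) with its long axis at −22°. I'll grasp it by its ends, so the fingers clear the knob, and lift.

```bash
python3 - <<'E'
from h import *
Q=quat(-.387)
move_to([.4965,-.330,.10],Q); move_l([.4965,-.330,.0225],.12)
close(); s=state(); print("grip",s["finger_gap"],s["finger_force"],s["ee_pos"],s["time"])
move_l([.4965,-.330,.16],.2); hold(.2); s=state(); print("lift",s["finger_gap"],s["ft_force"],s["moment"],s["time"])
c,sn=np.cos(.023),np.sin(.023); seat=np.array([.5722,.121])
p=seat+np.array([[c,-sn],[sn,c]])@[-.014,-.007]
move_to([*p,.16],quat(.023)); hold(.2); s=state(); print(s["ee_pos"],s["ft_force"],s["finger_gap"],s["time"])
d=look("t4","top"); look("w4"); P=cloud(d); 
cv2.imwrite("pics/w4c.png",cv2.imread("pics/w4.png")[60:330,180:480])
E
```

```text
grip 0.051800634666823865 29.999354481697083 [ 0.49599617 -0.32982351  0.02269091] 7.0417
lift 0.05150723404768021 [ 0.38935595  0.19484462 -3.70791488] [-0.05666954  0.06236813 -0.00242916] 8.0833
[0.55858266 0.11271743 0.15995987] [-0.31636272  0.0426947  -2.48289877] 0.05202516364450881 9.925
```

View pics/w4c.png

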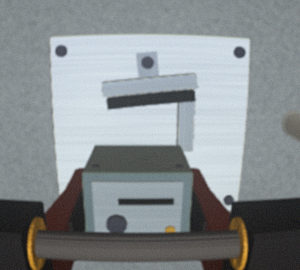

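The acceptor is gripped squarely by its ends and hangs over the bed, with the fence behind it at (150,100) in the crop. Lowering with force monitoring.

```bash
cat >> h.py <<'E'
seat=np.array([.5722,.121]); YAW=.023
R2=np.array([[np.cos(YAW),-np.sin(YAW)],[np.sin(YAW),np.cos(YAW)]])
def W(x,y): return seat+R2@[x,y]          # cradle -> world
def C(p): return R2.T@(np.array(p[:2])-seat)
def F(n=3):
    a=[]
    for _ in range(n): hold(.03); a.append(np.r_[state()["ft_force"],state()["moment"]])
    a=np.mean(a,0); a[:2]=R2.T@a[:2]; return a
E
python3 - <<'E'
from h import *
p=W(-.014,-.007)
move_l([*p,.050],.15); b=F(); print("base",b.round(2),C(state()["ee_pos"])*1e3)
z=.042
move_l([*p,z],.05); print(z,(F()-b).round(2))
while z>.030:
    z-=.0007; move_l([*p,z],.02); f=F(2)-b
    if f[2]>2: break
print(z,f.round(2),state()["ee_pos"],C(state()["ee_pos"])*1e3,state()["time"])
np.save("b.npy",b)
E
```

```text
base [ 0.39  0.24 -3.64 -0.11  0.04 -0.01] [-12.96938405  -6.87263619]
0.042 [-0.35 -0.54  0.98  0.03  0.03  0.02]
0.03430000000000001 [-0.81  0.26  3.81 -0.02  0.21 -0.01] [0.55858151 0.11371547 0.03476939] [-13.78241578  -6.96940246] 14.9
```

It is on the bed with no side contact. Sliding to the stop.

```bash
python3 - <<'E'
from h import *
b=np.load("b.npy"); z=.0345
move_l([*W(-.004,-.007),z],.05); b2=F(); print((b2-b).round(2))
x=-.004
while x<.006:
    x+=.0005; move_l([*W(x,-.007),z],.02); f=F(2)-b2
    if f[0]<-3.5: break
s=state(); print(x,f.round(2),C(s["ee_pos"])*1e3,s["ee_pos"],s["time"])
hold(.4); print((F()-b2).round(2))
E
```

```text
[ 1.19 -0.19  3.76  0.03 -0.12  0.01]
-0.003 [-3.9   0.49  3.8  -0.04  0.73 -0.01] [-3.18210991 -6.96176876] [0.56917884 0.11396689 0.03471052] 15.9833
[-4.26 -0.09  5.21 -0.04  0.87 -0.03]
```

```bash
python3 - <<'E'
from h import *
for x in(-.0027,-.0024,-.002):
    move_l([*W(x,-.007),.0345],.02); f=F(3); s=state(); print(x,f.round(2),C(s["ee_pos"])*1e3,s["finger_gap"])
    if f[0]<-9: break
look("w5"); look("s5","scene"); look("t5","top")
a=cv2.imread("pics/w5.png")[20:300,200:460]; c=cv2.imread("pics/s5.png")[180:285,310:425]; e=cv2.imread("pics/t5.png")[165:245,230:310]
cv2.imwrite("pics/v5.png",np.hstack([cv2.resize(a,(390,420)),cv2.resize(c,(405,420))]))
E
```

```text
-0.0027 [-2.3   0.32  5.05 -0.14  0.74 -0.  ] [-2.62011308 -6.92863825] 0.05182741290293369
-0.0024 [-2.66 -0.45  5.25 -0.06  0.76  0.  ] [-2.31759656 -6.9305457 ] 0.0518094972930598
-0.002 [-2.25  0.24  5.32 -0.11  0.71 -0.  ] [-1.91233587 -6.93543437] 0.05190838471848365
```

View pics/v5.png

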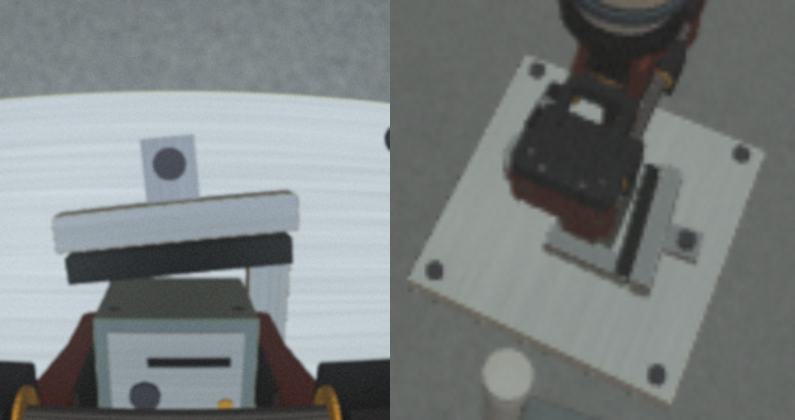

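No force growth, so that was sliding friction from pressing down on the bed. A gap to the stop at (255,290) is still visible. I'll ease the downward push and go on.

```bash
python3 - <<'E'
from h import *
z=.0345
while z<.0365:
    z+=.0003; move_l([*W(-.002,-.007),z],.02); f=F(2)
    if f[2]<-1.5: break
print("z",z,f.round(2)); x=-.002; b=f
while x<.006:
    x+=.0004; move_l([*W(x,-.007),z],.02); f=F(2); print(round(x*1e3,1),f.round(2))
    if f[0]-b[0]<-6: break
s=state(); print(C(s["ee_pos"])*1e3,s["finger_gap"],s["time"])
E
```

```text
z 0.03540000000000001 [ 0.23 -0.15 -3.04 -0.07  0.04  0.01]
-1.6 [-0.03  0.94 -3.31 -0.04  0.05 -0.02]
-1.2 [-0.62  0.26 -3.   -0.08  0.1   0.01]
-0.8 [ 0.08  0.06 -3.23 -0.08  0.08 -0.01]
-0.4 [-0.58 -0.57 -3.71 -0.06  0.14 -0.02]
-0.0 [-2.67 -0.35 -3.3  -0.12  0.63 -0.04]
0.4 [-5.68  0.3  -1.75 -0.13  0.98 -0.04]
0.8 [-6.58  0.11 -2.28 -0.14  1.21 -0.07]
[-0.36846793 -6.96119618] 0.05179434465958905 20.85
```

The stop contact is firm at about 6 N. I'll ease off, set it down, release, and check the pose from above.

```bash
python3 - <<'E'
from h import *
move_l([*W(.0003,-.007),.0349],.02); print(F().round(2))
gripper_open(); hold(.2); p=state()["ee_pos"]
move_l([p[0],p[1],.17],.2)
d=look("w6"); P=cloud(d,True); s=state(); print(s["time"],s["ft_force"].round(2))
m=(P[...,2]>.048)&(P[...,2]<.068)&(np.hypot(P[...,0]-.5722,P[...,1]-.114)<.035)
r=rect(P,m); print(r,C(r[0]/1e3)*1e3)
m=(P[...,2]>.08)&(P[...,2]<.11)&(np.hypot(P[...,0]-.574,P[...,1]-.071)<.03); print(rect(P,m))
move_to([*W(0,-.050),.17],quat(1.496)); d=look("w7"); P=cloud(d,True); print(state()["joint_pos"].round(2),state()["time"])
m=(P[...,2]>.048)&(P[...,2]<.068)&(np.hypot(P[...,0]-.5722,P[...,1]-.114)<.035)
r=rect(P,m); print(r,C(r[0]/1e3)*1e3)
m=(P[...,2]>.08)&(P[...,2]<.11)&(np.hypot(P[...,0]-.574,P[...,1]-.071)<.03); print(rect(P,m))
E
```

```text
[-5.36 -0.25 -0.88 -0.12  1.01 -0.05]
23.0083 [-0.89 -0.45 -0.54]
(array([573., 107.]), array([52.8, 54.9]), 1.4, 2658, np.float64(59.2)) [  0.4778168  -14.01469554]
(array([574.,  72.]), array([15. , 40.2]), 87.8, 1016, np.float64(94.8))
[ 0.06  0.03  1.4   0.    1.71 -1.43] 24.4417
(array([573., 113.]), array([53.2, 41.2]), 0.6, 2568, np.float64(59.1)) [ 0.61580463 -8.01628247]
(array([573.,  71.]), array([14.4, 39.8]), 85.9, 969, np.float64(95.1))
```

The acceptor is home and square (y ≈ −8 mm). I'll grip the knob and turn it clockwise in small steps, watching the moment.

```bash
python3 - <<'E'
from h import *
p=[.5737,.0712,.074]; q=quat(1.497)
f0=F(); move_l(p,.12,orientation=q); close(); s=state(); print("gap",s["finger_gap"],s["time"],f0.round(3),F().round(3))
j0=np.array(inverse_kinematics(p,q)); np.save("j0.npy",j0)
t=0; log=[]
while t<.9:
    t+=.1 if t<.25 else .04
    j=j0.copy(); j[5]+=t; movej(j); hold(.05); f=F(2); s=state()
    log.append((t,s["joint_pos"][5]-j0[5],f[5]-f0[5])); print(np.round(log[-1],3),f[:3].round(1),round(s["time"],2))
    if abs(f[5]-f0[5])>.27: break
E
```

```text
gap 0.01451210166667772 26.625 [ 0.017  0.349  0.252  0.014 -0.026  0.018] [ 8.970e-01  5.324e+00 -9.690e-01  9.370e-01 -1.260e-01 -3.000e-03]
[0.1   0.098 0.004] [ 1.5  5.5 -0.8] 27.09
[ 0.2    0.198 -0.03 ] [ 1.2  4.9 -0.3] 27.46
[ 0.3    0.296 -0.041] [ 0.7  5.  -0.8] 27.82
[0.34  0.336 0.034] [ 0.7  5.2 -0.1] 28.19
[0.38  0.376 0.088] [0.5 5.1 0.1] 28.56
[0.42  0.416 0.071] [-0.1  4.5  0.1] 28.93
[0.46  0.456 0.102] [0.4 4.8 0.1] 29.29
[0.5   0.496 0.155] [ 0.6  5.  -0.2] 29.66
[0.54  0.536 0.251] [ 0.6  5.6 -0.8] 30.02
[0.58  0.576 0.28 ] [ 0.3  5.2 -0.6] 30.39
```

```bash
python3 - <<'E'
from h import *
j0=np.load("j0.npy"); b=.018; t=.58
f=F(8); print("still",f.round(3))
while t<.76:
    t+=.03
    j=j0.copy(); j[5]+=t; movej(j); f=F(5); s=state()
    print(round(t,2),(s["joint_pos"][5]-j0[5]).round(3),(f[5]-b).round(3),f[:3].round(1),round(s["time"],2))
    if f[5]-b>.45: break
d=look("w8"); P=cloud(d,True)
m=(P[...,2]>.050)&(P[...,2]<.066)&(np.hypot(P[...,0]-.5722,P[...,1]-.117)<.04); r=rect(P,m); print(r,C(r[0]/1e3)*1e3)
cv2.imwrite("pics/r8.png",np.hstack([rectify(d,.058,.52,.64,.05,.19),rectify(d,.026,.52,.64,.05,.19)]))
E
```

```text
still [-0.015  4.967 -0.375  0.775 -0.017  0.304]
0.61 0.607 0.393 [ 0.1  5.2 -0.4] 31.07
0.64 0.636 0.438 [-0.1  5.3 -0. ] 31.49
0.67 0.666 0.44 [-0.8  5.2  0.4] 31.91
0.7 0.696 0.571 [-0.6  5.3  0.2] 32.33
(array([573., 109.]), array([52.6, 61.5]), 1.7, 6059, np.float64(59.2)) [  0.52381274 -12.01522452]
```

View pics/r8.png

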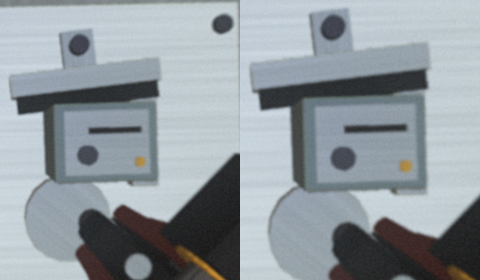

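The acceptor stays square to the cradle: its edge (57,103)→(157,101) matches the plate's yaw, and it is pressed to the fence. A torque of 0.57 N m corresponds to about 13 N. Letting go, retreating and verifying.

```bash
python3 - <<'E'
from h import *
gripper_open(); hold(.2); p=state()["ee_pos"]; move_l([p[0],p[1],.17],.2)
move_to([.5737,.05,.2],quat(.023)); hold(.3); d=look("w9"); P=cloud(d,True); s=state(); print(s["time"],s["ft_force"].round(2))
m=(P[...,2]>.08)&(P[...,2]<.11)&(np.hypot(P[...,0]-.574,P[...,1]-.071)<.03); r=rect(P,m); print("knob",r)
m=(P[...,2]>.050)&(P[...,2]<.068)&(abs(P[...,0]-.5722)<.035)&(P[...,1]>.09)&(P[...,1]<.15); r=rect(P,m); print("acc",r,C(r[0]/1e3)*1e3)
a=rectify(d,.058,.52,.64,.03,.19); cv2.imwrite("pics/r9.png",cv2.resize(np.hstack([a,rectify(d,.095,.52,.64,.03,.19)]),None,fx=1.5,fy=1.5))
E
```

```text
35.4833 [-0.98  0.03 -0.37]
knob (array([574.,  72.]), array([15.1, 40.6]), 53.0, 808, np.float64(95.2))
acc (array([573., 119.]), array([52.2, 39.8]), 2.3, 2248, np.float64(59.3)) [ 0.75379246 -2.0178694 ]
```

View pics/r9.png

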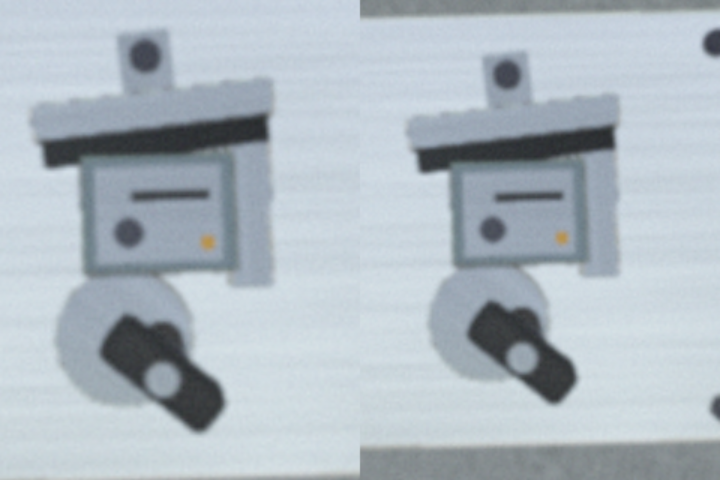

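The acceptor is square to within about 0.02 rad, against the stop and fence. The lobe bears on it, the knob is free, and nothing else was disturbed. Handing in.

```bash
python3 -c "
from bench import *
print(job_done(), state()['time'])"
```

```text
the job is handed in; nothing more can be done
the job is handed in; nothing more can be done
```

The job is handed in at about 35.5 s: the acceptor stands upright, home against the end stop and square to about 0.02 rad, clamped at an estimated 9–15 N (from knob torque and angle, no direct reading), with the knob let go and no other object touched as far as I could tell; the judge returned no verdict.

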